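# Bolt the big plywood case shut

## Task

The bigger of the two plywood cases on the table is packed and ready to leave the studio: slide the steel bolt on its top fully home into its keeper and let go. Leave the smaller case's bolt as it is.

Things in the scene. Friction and masses are not known exactly. Their poses are not given: they have to be found in the camera images.
- big_bolt (a joint): slide bolt on the bigger case (a fixed plywood case 360 mm long, 240 mm wide, 110 mm high). A horizontal round steel bar of 12 mm diameter, its axis 12 mm above the case's top, runs in two staples along the case's long side. Value: m of travel, 0 = drawn fully back (open), 0.055 = fully home (a hard stop; the tip then stands 30 mm in the keeper). Slides with 2 to 3 N of friction, no spring, stays where it is left.
- big_knob (a point): centre of the top face of the bigger case's bolt knob: an upright steel cylinder of 16 mm diameter whose top 30 mm can be gripped, its top 54 mm above the case's top (about 164 mm above the table); moves with the bolt. The staples the bar runs in reach 31 mm less high than the knob's top; nothing else within 45 mm of the knob's path stands higher than they do. The point's y axis is the direction in which the bolt closes, its z axis is up.
- big_keeper (a point): centre of the mouth of the bigger case's keeper (a 28 mm long steel staple that receives the bar), 12 mm above the case's top. Lies straight ahead of the knob in the closing direction, 107 mm (horizontally) from the knob when the bolt is fully back, 52 mm when it is fully home.
- small_knob (a point): centre of the top face of the knob of an identical bolt on the smaller case (270 mm long, 170 mm wide, 75 mm high; knob top about 129 mm above the table); this bolt stays as it is.

How it is judged:
By the outcome, as a careful person would: the job done as asked, in the order asked, and still so for the second after the job is handed in, with the robot touching nothing.
It also fails if it takes over 29 s, if anything falls off the work surface, if the arm or the gripper's body presses on something with over 40 N, if the wrist force passes 120 N, or if a joint passes its speed limit or range.

## Robot

A 6-joint arm with a two-finger parallel gripper is mounted at the origin on the work surface. World frame = base frame: x ahead of the robot, y to its left, z up, the work surface at z = 0. Lengths are in mm, angles in rad, forces in N, time in s.
With the tool pointing down it reaches from about 275 to 1000 mm from the base axis. Payload 8.4 kg.
Tool frame: the origin (TCP) lies between the finger pads; the fingertips stand r.finger_overhang ahead of it and the grasp point (between the pads) is the TCP (r.finger_overhang is the distance from the TCP to the fingertips, in mm); z points along the fingers, y is the line along which they close (so a half turn about z gives the same grasp; the last joint's range is limited). The gripper opens to 85 mm and grips with 20 to 120 N. Pads are 22 mm wide; open, the fingers measure 114 mm over their backs; the gripper's body (76 mm by 85 mm) begins 54 mm behind the grasp point. The pads swing forward as they close: fully open they stand 13 mm farther back than shut.
Start: joints at [1.117, 0.353, 1.633, -0, 1.155, -0.002], TCP at [272.865, 562.292, 250.281] pointing down, gripper open.
Joint ranges: [-2.63, 2.63], [-0.92, 2.1], [0.06, 2.66], [-1.3, 4.44], [0, 2.69], [-3.02, 3.02]. Speed limits (rad/s): [2.22, 2.22, 2.79, 3.14, 3.14, 3.14].

## Interface

Orientations are given as [roll, pitch, yaw] about the fixed x, y, z axes, in that order (R = Rz(yaw) Ry(pitch) Rx(roll)).
In Python, from rig import r, cams, sign_off gives the robot as it stands.
- The arm moves only by the shell command python3 -m crank 'ROWS' [FORCE]. ROWS is JSON, a list of rows, each a list of 7 numbers: the shift along the tool's x, y, z in m, then the turn, a rotation vector about the tool's x, y, z in rad, then the closure, from 0 (fully open) to 1 (shut). In form: [[dx, dy, dz, ax, ay, az, gripper], ...]. A call has 1 to 5 rows; each row is the pose to reach, as a shift and turn from the pose commanded when the call began, along the tool's axes at that moment; what a row does not reach only later rows make up. A row lasts 1/10 s, in which the tool goes at most 50 mm and 8.59 degrees, less where a joint would pass 70% of its speed; a pose out of reach is approached as far as the arm can. A call with a gripper value outside its range is refused whole. The fingers move at their own pace and stop on an object; FORCE is the grip in N (left out, the last holds). Time passes only in rows, so rows that repeat a pose let the fingers close. It gives the time, the measured TCP pose, the force, the opening and the grip force at its end, in the units of the state.
- r.sense(): the state, without advancing time (a new reading comes with each control period).
- cams.grab_frame(name): name is "scene" or "top" or "wrist"; returns a dict with "image" (384x512x3 uint8, red, green, blue), "fx", "fy", "cx", "cy" (pixels), "position" and "orientation" of the camera in the world. Camera axes: x right, y down, z forward; pixel columns grow to the right and rows downward; lengths in mm; the calibration is good to about 2 mm. A picture is of the moment at which its call begins. There is no depth.
- sign_off(): hands the job in; it is judged then, once.
The state is a dict: "clock": time; "qpos": joint angles; "qvel": joint speeds; "joint_efforts": joint torques, N m; "eef_pos": TCP position; "tcp_rot": TCP orientation; "contact_force": force on the tool from outside, world axes, zero at the start; "wrist_torque": the same for the moment, N m; "opening": opening from 0.0 (shut) to 1.0 (fully open); "grasp_force": force on a finger pad.
Only numpy, scipy, OpenCV 4.12 (cv2) and the standard library are available. Lean on these libraries where they do the work, as an engineer would, in place of code of your own. Each camera call takes 0.05 s, during which the arm holds its last target. There are 200 camera calls.

## Working session

There is one attempt and no reset: what is moved stays moved. The work goes in short steps, Python scripts to look and compute and a shell command to move; the robot and the scene stay as the last step left them, time stands still between calls to the robot, and variables do not carry over. Pictures are saved under pics/ and viewed, at most 10 in all, crops included, and the job is handed in when it is done.

```bash
mkdir -p pics; ls; python3 - <<'E'
from rig import r,cams
import cv2,numpy as np
for n in("top","scene"):
    f=cams.grab_frame(n); cv2.imwrite(f"pics/{n}1.png",cv2.cvtColor(f["image"],cv2.COLOR_RGB2BGR))
    print(n,{k:v for k,v in f.items() if k!="image"})
print(r.sense(), r.finger_overhang)
E
```

```text
pics
top {'fx': 410.8166329937888, 'fy': 410.8166329937888, 'cx': 255.90196987495864, 'cy': 185.0433312809352, 'position': array([ 387.22492402,    8.25126934, 1053.35854945]), 'orientation': array([-3.00288101, -0.02221716, -1.55423781])}
scene {'fx': 482.1893262771833, 'fy': 482.1893262771833, 'cx': 251.2387932104885, 'cy': 187.30403670693812, 'position': array([ 845.85828784, -514.42396758,  904.09485496]), 'orientation': array([-2.45999732, -0.00547021,  0.56130407])}
{'clock': 0.1, 'qpos': array([ 1.11660598e+00,  3.53609144e-01,  1.63404178e+00,  1.21029966e-05,
        1.15522760e+00, -2.39156921e-03]), 'qvel': array([ 0.00018975, -0.00153767, -0.00151829, -0.00050603, -0.00045812,
       -0.00150886]), 'joint_efforts': array([-6.65475363e-04, -6.06366706e+01, -3.42814600e+01, -3.37054416e-05,
        4.24388636e-03,  1.08982954e-05]), 'eef_pos': array([272.68026974, 561.93065351, 249.62554761]), 'tcp_rot': array([-3.14030681e+00, -1.41417968e-05,  2.68978897e+00]), 'contact_force': array([ 0.79004429, -0.9753771 ,  0.33204405]), 'wrist_torque': array([ 0.048534 ,  0.0484412, -0.0168395]), 'grasp_force': 0.0, 'opening': 1.0025803354680847} 19.0
```

View pics/top1.png

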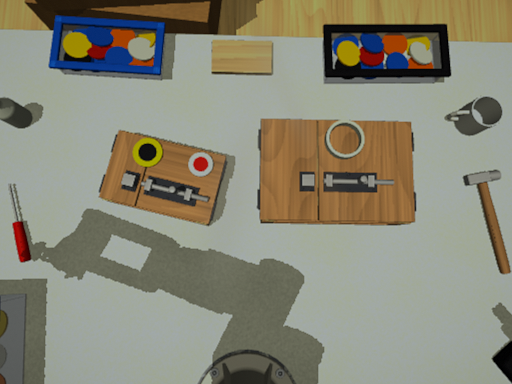

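View pics/scene1.png

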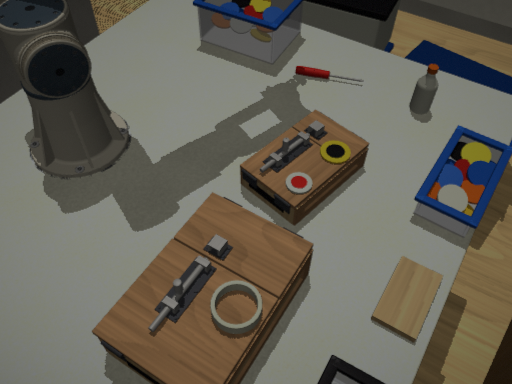

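The top view shows the bigger case at about (335,170). Its bolt runs along row 181, with the keeper at about (307,181) and the knob near (368,180). The smaller case is at (165,175). In the scene view, the big bolt's keeper is at (217,245) and its bar end at (152,328). I'll zoom in on both.

```bash
python3 - <<'E'
import cv2,numpy as np
a=cv2.imread("pics/top1.png")[160:205,290:410]; b=cv2.imread("pics/scene1.png")[220:340,140:240]
A=cv2.resize(a,None,fx=6,fy=6,interpolation=2); B=cv2.resize(b,None,fx=3,fy=3,interpolation=2)
B=cv2.copyMakeBorder(B,0,0,0,A.shape[1]-B.shape[1],0); B=B[:330]
cv2.imwrite("pics/z1.png",np.vstack([A,B]))
E
```

```text
(no output)
```

View pics/z1.png

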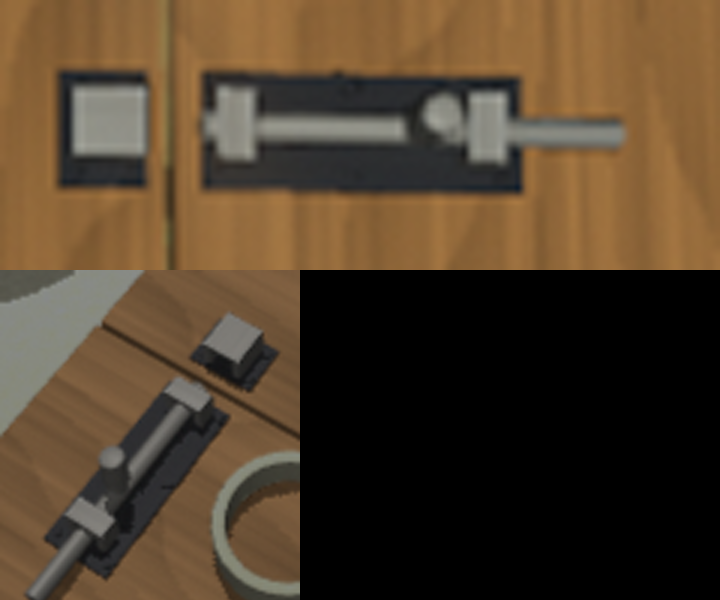

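The knob's top face is at top-view pixel (363.3,178.3) and scene pixel (177.3,281.7). The keeper's mouth edge is at top-view (314.5,180.2). The bolt is open, and the knob stands near its rear staple.

```bash
cat > h.py <<'E'
import numpy as np
from scipy.spatial.transform import Rotation as Ro
from rig import r,cams
def ray(f,u,v):
    d=Ro.from_euler('xyz',f["orientation"]).apply([(u-f["cx"])/f["fx"],(v-f["cy"])/f["fy"],1]); return np.array(f["position"]),d/np.linalg.norm(d)
def plane(f,u,v,z):
    p,d=ray(f,u,v); return p+d*(z-p[2])/d[2]
def tri(a,b):
    (p,d),(q,e)=a,b; s=np.linalg.lstsq(np.c_[d,-e],q-p,rcond=None)[0]; x,y=p+s[0]*d,q+s[1]*e
    return (x+y)/2,np.linalg.norm(x-y)
def totool(P):
    s=r.sense(); return Ro.from_euler('xyz',s["tcp_rot"]).inv().apply(np.array(P)-s["eef_pos"])
E
python3 - <<'E'
from h import *
t=cams.grab_frame("top");s=cams.grab_frame("scene")
print("tri",tri(ray(t,363.3,178.3),ray(s,177.3,281.7)))
k=plane(t,363.3,178.3,164);m=plane(t,314.5,180.2,133)
print("knob",k,plane(s,177.3,281.7,164),"keeper",m,np.linalg.norm((m-k)[:2]))
a,b=plane(t,305,180.2,133),plane(t,371.5,181.2,133) # keeper centre to rear staple
print(a,b,np.arctan2(*(a-b)[[1,0]]))
print(totool(k),r.sense()["tcp_rot"])
E
```

```text
tri (array([ 532.15222523, -246.29839634,  161.59389534]), np.float64(1.0218138131276504))
knob [ 531.38968529 -245.96237083  164.        ] [ 533.56120569 -246.84006096  164.        ] keeper [ 529.80417824 -143.12226404  133.        ] 102.85232811454253
[ 529.37251932 -121.46355117  133.        ] [ 530.09625122 -273.49818292  133.        ] 1.5755566003155166
[-585.45921292 -613.9416664    86.3592946 ] [-3.14073912e+00 -2.87053564e-05  2.68979065e+00]
```

The knob is at about (532,-246,163), which agrees with the stated 164 height. The bolt closes toward +y, and 103 mm to the keeper fits the open state. I'll carry the gripper over at this height, turning toward yaw 1.57 so the fingers straddle the bar.

```bash
python3 -m crank '[[-0.031,-0.0325,0,0,0,0.12,0],[-0.062,-0.065,0,0,0,0.24,0],[-0.093,-0.0975,0,0,0,0.36,0],[-0.124,-0.13,0,0,0,0.48,0],[-0.155,-0.1625,0,0,0,0.6,0]]' 60
python3 -c "
from h import *
print(totool([532,-246,164]),r.sense()['tcp_rot'],r.sense()['eef_pos'])"
```

```text
clock: 0.7
eef_pos: [341.5, 346.7, 250.2]
tcp_rot: [3.142, 0.0, 2.085]
contact_force: [0.9, -0.6, 0.4]
opening: 0.999
grasp_force: 0.0
[-609.72761049 -125.85787835   86.26455666] [3.14150404e+00 9.02181077e-05 2.08528944e+00] [341.51103829 346.73053282 250.22070057]
```

```bash
python3 -m crank '[[-0.047,-0.0097,0,0,0,0.1,0],[-0.094,-0.0194,0,0,0,0.2,0],[-0.141,-0.0291,0,0,0,0.3,0],[-0.188,-0.0388,0,0,0,0.4,0],[-0.235,-0.0485,0,0,0,0.51,0]]'
python3 -c "
from h import *
print(totool([532,-246,164]),r.sense()['tcp_rot'],r.sense()['eef_pos'])"
```

```text
clock: 1.2
eef_pos: [416.0, 118.5, 250.5]
tcp_rot: [3.141, -0.0, 1.576]
contact_force: [0.8, -0.1, -0.5]
opening: 1.003
grasp_force: 0.0
[-365.082062    114.09005663   86.48865247] [ 3.14096047e+00 -1.87418402e-04  1.57590180e+00] [415.99295297 118.47834192 250.48493124]
```

```bash
python3 -m crank '[[-0.045,0.014,0,0,0,0,0],[-0.09,0.028,0,0,0,0,0],[-0.135,0.042,0,0,0,0,0],[-0.18,0.056,0,0,0,0,0],[-0.225,0.07,0,0,0,0,0]]'
python3 -m crank '[[-0.045,0.014,0,0,0,0,0],[-0.09,0.028,0,0,0,0,0],[-0.125,0.04,0,0,0,0,0],[-0.14,0.044,0,0,0,0,0],[-0.14,0.044,0,0,0,0,0]]'
python3 - <<'E'
from h import *
import cv2
print(totool([532,-246,164]),r.sense()['tcp_rot'],r.sense()['eef_pos'])
f=cams.grab_frame("wrist");cv2.imwrite("pics/w1.png",f["image"][:,:,::-1])
p=Ro.from_euler('xyz',f["orientation"]).inv().apply(np.array([532,-246,164])-f["position"]);print(f["position"],p[:2]/p[2]*f["fx"]+[f["cx"],f["cy"]])
E
```

```text
clock: 1.7
eef_pos: [488.0, -106.1, 250.4]
tcp_rot: [3.141, -0.0, 1.579]
contact_force: [0.8, 0.8, -0.1]
opening: 1.001
grasp_force: 0.0
clock: 2.2
eef_pos: [533.2, -245.2, 249.8]
tcp_rot: [-3.141, -0.0, 1.578]
contact_force: [-0.7, 0.8, -0.1]
opening: 1.0
grasp_force: 0.0
[-0.75852657 -1.20802687 85.8420864 ] [-3.14128020e+00 -4.92808473e-06  1.57764822e+00] [ 533.2296253  -245.23345328  249.84170849]
[ 532.89461586 -177.1129263   374.56617615] [257.80734006 202.08082219]
```

View pics/w1.png

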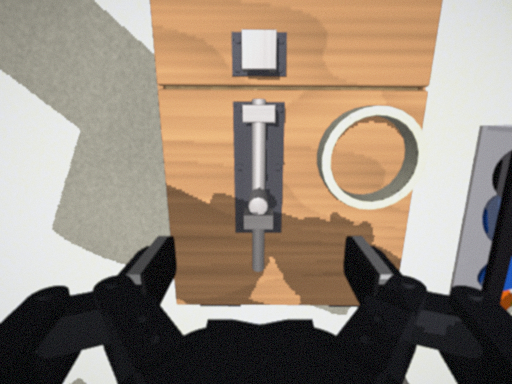

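The wrist view confirms the knob at (258,206), with the bar vertical along column 258 and the keeper at (258,50), straight ahead. The predicted point was (258,202), so the knob sits about 2–3 mm further back in y. I'll descend to TCP z≈157 (tips at about 138, above the staples) and grip.

```bash
python3 -m crank '[[-0.003,-0.001,0.03,0,0,0,0],[-0.003,-0.001,0.06,0,0,0,0],[-0.003,-0.001,0.08,0,0,0,0],[-0.003,-0.001,0.093,0,0,0,0],[-0.003,-0.001,0.093,0,0,0,0]]' 60
python3 -m crank '[[0,0,0,0,0,0,1],[0,0,0,0,0,0,1],[0,0,0,0,0,0,1],[0,0,0,0,0,0,1],[0,0,0,0,0,0,1]]' 60
python3 -m crank '[[0,0,0,0,0,0,1],[0,0,0,0,0,0,1],[0,0,0,0,0,0,1]]' 60
```

```text
clock: 2.75
eef_pos: [531.0, -245.0, 155.9]
tcp_rot: [-3.139, -0.002, 1.581]
contact_force: [0.6, 0.1, -0.3]
opening: 0.999
grasp_force: 0.0
clock: 3.25
eef_pos: [531.9, -246.8, 157.9]
tcp_rot: [-3.141, 0.0, 1.58]
contact_force: [-2.6, 1.5, 12.4]
opening: 0.168
grasp_force: 58.5
clock: 3.55
eef_pos: [531.9, -246.8, 158.0]
tcp_rot: [-3.141, 0.0, 1.58]
contact_force: [-3.4, -0.1, 6.1]
opening: 0.165
grasp_force: 58.4
```

```bash
python3 -m crank '[[0.008,0,0,0,0,0,1],[0.018,0,0,0,0,0,1],[0.028,0,0,0,0,0,1],[0.038,0,0,0,0,0,1],[0.046,0,0,0,0,0,1]]' 60
python3 -m crank '[[0.002,0,0,0,0,0,1],[0.004,0,0,0,0,0,1],[0.006,0,0,0,0,0,1],[0.007,0,0,0,0,0,1],[0.007,0,0,0,0,0,1]]' 60
```

```text
clock: 4.05
eef_pos: [531.8, -200.8, 158.0]
tcp_rot: [3.141, 0.001, 1.58]
contact_force: [-3.1, -1.8, 6.2]
opening: 0.163
grasp_force: 58.5
clock: 4.55
eef_pos: [531.8, -194.6, 158.0]
tcp_rot: [3.141, 0.002, 1.58]
contact_force: [-2.7, -5.2, 5.5]
opening: 0.163
grasp_force: 58.5
```

Travel so far is 52 mm. I'll creep on until the hard stop answers.

```bash
python3 -m crank '[[0.001,0,0,0,0,0,1],[0.002,0,0,0,0,0,1],[0.003,0,0,0,0,0,1],[0.003,0,0,0,0,0,1]]' 60
python3 -m crank '[[0.001,0,0,0,0,0,1],[0.002,0,0,0,0,0,1],[0.003,0,0,0,0,0,1],[0.003,0,0,0,0,0,1]]' 60
```

```text
clock: 4.95
eef_pos: [531.8, -194.3, 158.0]
tcp_rot: [3.141, 0.006, 1.581]
contact_force: [-4.7, -20.6, 1.6]
opening: 0.162
grasp_force: 58.5
clock: 5.35
eef_pos: [531.8, -194.1, 158.1]
tcp_rot: [3.14, 0.011, 1.582]
contact_force: [-4.7, -36.3, -2.7]
opening: 0.161
grasp_force: 58.6
```

There is a firm stop at 36 N after about 53 mm of tool travel. I'll relax the push (staying slightly forward), open, rise and look.

```bash
python3 -m crank '[[-0.002,0,0,0,0,0,1],[-0.004,0,0,0,0,0,1],[-0.0045,0,0,0,0,0,0.6],[-0.0045,0,0,0,0,0,0],[-0.0045,0,0,0,0,0,0]]' 60
python3 -m crank '[[0,0,0,0,0,0,0],[0,0,0,0,0,0,0],[0,0,0,0,0,0,0]]'
python3 -m crank '[[0,0,-0.02,0,0,0,0],[0,0,-0.05,0,0,0,0],[0,0,-0.08,0,0,0,0],[0,0,-0.1,0,0,0,0],[0,0,-0.1,0,0,0,0]]'
python3 - <<'E'
from h import *
import cv2
f=cams.grab_frame("wrist");cv2.imwrite("pics/w2.png",cv2.resize(f["image"][0:260,130:390,::-1],None,fx=2.3,fy=2.3))
g=cams.grab_frame("top")
cv2.imwrite("pics/t2.png",cv2.resize(g["image"][160:205,290:410,::-1],None,fx=6,fy=6,interpolation=2))
E
```

```text
clock: 5.85
eef_pos: [531.6, -191.8, 157.2]
tcp_rot: [-3.142, -0.0, 1.58]
contact_force: [0.5, 0.3, 0.2]
opening: 0.667
grasp_force: 0.0
clock: 6.15
eef_pos: [531.7, -192.0, 157.3]
tcp_rot: [-3.142, -0.0, 1.58]
contact_force: [-0.1, 0.7, -0.9]
opening: 1.004
grasp_force: 0.0
clock: 6.65
eef_pos: [533.2, -192.6, 260.4]
tcp_rot: [3.137, 0.002, 1.58]
contact_force: [1.5, -0.1, 0.4]
opening: 1.001
grasp_force: 0.0
```

View pics/w2.png

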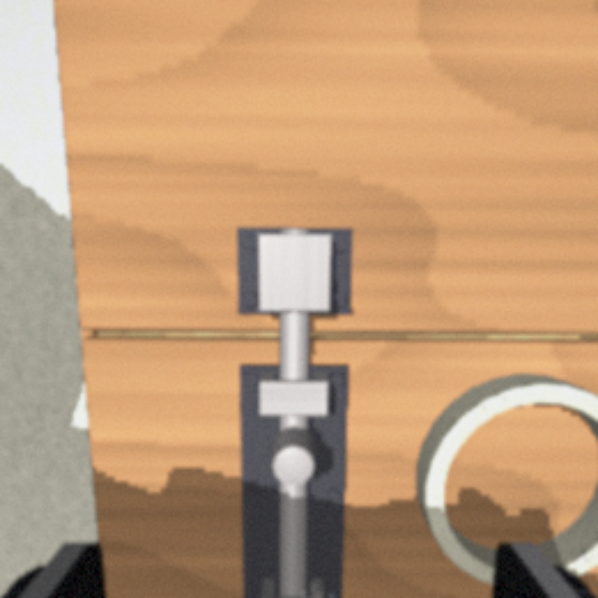

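The bar passes through the keeper, and its tip just shows on the far side at crop pixel (292,231). That matches 30 mm of bar in a 28 mm keeper. The knob is at crop pixel (292,465). I'll check the distance numerically.

```bash
python3 - <<'E'
from h import *
f=cams.grab_frame("wrist")
k=plane(f,257,202.2,164);m=plane(f,258.3,135,133);t=plane(f,257,100.5,128);b=plane(f,258,102,133)
print(k,m,np.linalg.norm((m-k)[:2]),"tip",t,t[1]-m[1],"keeper len",b[1]-m[1])
E
```

```text
[ 529.77852288 -195.35908916  164.        ] [ 530.32726598 -144.26904681  133.        ] 51.09298920341495 tip [ 528.97355456 -115.61042002  128.        ] 28.6586267962835 keeper len 27.30082487156629
```

The knob-to-keeper distance is 51 mm against 52 mm for fully home, so the bolt is home. The gripper is open and clear.

```bash
python3 -c "
from rig import sign_off
print(sign_off())"
```

```text
the job is handed in; nothing more can be done
None
```

The bigger case's bolt is fully home in its keeper (firm stop, and 51 mm measured from knob to keeper against 52 mm expected), the gripper is open and clear, the smaller case's bolt was not touched, and the job is handed in.

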